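# Pack the rock specimens, shut the case and stack the boxes on it

## Robot

A 7-joint arm with a two-finger parallel gripper is mounted at the origin on a cart in front of the work surface, level with it; the furniture and walls round the work are solid. World frame = base frame: x ahead of the robot, y to its left, z up, the work surface at z = 0. Lengths are in mm, angles in rad, forces in N, time in s.
With the tool pointing down it reaches from about 425 to 875 mm from the base axis. Payload 8.4 kg.
Tool frame: the origin (TCP) lies midway between the tips of the shut fingers; the grasp point (between the pads) lies behind it (manip.grip_point_offset is the z of the grasp point in the tool frame, in mm); z points along the fingers, y is the line along which they close (so a half turn about z gives the same grasp; the last joint's range is limited). The gripper opens to 85 mm and grips with 20 to 120 N. Pads are 22 mm wide; open, the fingers measure 114 mm over their backs; the gripper's body (76 mm by 85 mm) begins 54 mm behind the grasp point. The pads swing forward as they close: fully open they stand 13 mm farther back than shut.
Start: joints at [1.142, 0.333, 0.04, 1.465, -0.013, 1.343, -0.059], TCP at [210.482, -614.948, 231.308] pointing down, gripper open.
Joint ranges: [-2.58, 2.58], [-0.38, 2.09], [-1.3, 1.39], [0.25, 2.4], [-1.5, 4.64], [0.08, 2.09], [-2.65, 2.65]. Speed limits (rad/s): [2.22, 2.22, 2.79, 2.79, 3.14, 3.14, 3.14].

## Interface

Orientations are given as a unit quaternion [w, x, y, z].
In Python, from station import manip, get_image, calibration gives the robot as it stands.
- The arm moves only by the tool apply_moves, never from a script. Its argument "targets" is a list of rows, each a list of 3 entries, a list of its own where there are three numbers: the shift along the tool's x, y, z in cm, then the turn, a rotation vector about the tool's x, y, z in degrees, then the opening, from 0 (shut) to 1 (fully open). A call has 1 to 10 rows; each row is the pose to reach, as a shift and turn from the pose commanded when the call began, along the tool's axes at that moment; what a row does not reach only later rows make up. A row lasts 1/10 s, in which the tool goes at most 50 mm and 8.59 degrees, less where a joint would pass 70% of its speed; a pose out of reach is approached as far as the arm can. A call with a gripper value outside its range is refused whole. The fingers move at their own pace and stop on an object; the grip force is fixed at half the most. Time passes only in rows, so rows that repeat a pose let the fingers close. It gives the time, the measured TCP pose, the force, the opening and the grip force at its end, in the units of the state.
- manip.read_state(): the state, without advancing time (a new reading comes with each control period).
- get_image(name): name is "scene" or "top" or "wrist"; returns (picture, depth): 420x560x3 uint8, red, green, blue; 420x560 float32, mm along the optical axis (not along the pixel's ray), 0 where there is no reading.
- calibration(name): a dict with "camera_matrix" (3x3 intrinsics, pixels), "world_from_camera" (4x4, takes a point from camera to world coordinates). Camera axes: x right, y up, looking along -z (the intrinsics and any distortion apply to the point x, -y, -z); pixel columns grow to the right and rows downward; lengths in mm; the calibration is good to about 2 mm. A picture is of the moment at which its call begins: read the wrist's pose just before it. calibration takes no time and is no camera call; for the wrist camera it gives the pose at the moment of the call.
- manip.finish_job(): hands the job in; it is judged then, once.
The state is a dict: "t": time; "joint_positions": joint angles; "dq": joint speeds; "joint_efforts": joint torques, N m; "tcp_pos": TCP position; "ee_rot": TCP orientation; "wrist_force": force on the tool from outside, world axes, zero at the start; "wrist_torque": the same for the moment, N m; "grip_width": finger opening in mm; "grip_force": force on a finger pad.
Only numpy, scipy, OpenCV 4.12 (cv2) and the standard library are available. Lean on these libraries where they do the work, as an engineer would, in place of code of your own. Each camera call takes 0.05 s, during which the arm holds its last target. There are 200 camera calls.

## Task

Put every rock from the near part of the bench into the open grey case, none standing above its rim, and shut the lid fully. Then stack the deep white box on the shut lid and, after that, the shallow one on the deep one, each fully down so that the recesses in its base lock over the two lugs below it. Leave everything else on the bench where it is.

Things in the scene. Friction and masses are not known exactly. Their poses are not given: they have to be found in the camera images.
- case_floor (a point): centre of the inner floor of a low grey plastic case fixed to the bench, open at the top, 160 (its x) x 290 (its y) x 60 mm high outside, walls 5, floor 6 mm (inside 150 x 280, 54 mm deep, no dividers). x points from its front wall to the hinged side away from the robot, y to the left, z up. Four rocks fit in a row along y, gripped along x, best 15 to 20 mm nearer the front than the centre
- lid (a joint): hinge of the case's lid, rad: 0 = shut flat on the rim, 1.75 to 2.0 at the start = standing open, leaning back away from the robot. It is stiff: the lid stays where it is left; it takes 2 to 4 N at its free edge to move. It can be pushed over from behind and then pressed down on its top
- lid_hinge (a point): the middle of the lid's hinge line, on top of the case's far wall, 60 mm above the bench; the hinge line runs along the case's y. Axes as the case's
- lid_edge (a point): the middle of the lid's free edge, 160 mm from the hinge line; the lid is a flat plate 160 x 290 x 8 mm whose inner face passes through the hinge line; a small black finger lip reaches 14 mm beyond this edge
- lid_seat (a point): on the lid's outer face (its top when shut), half-way between the two black lugs in its middle, 80 mm from the hinge line; moves with the lid. The lugs are 26 mm either side of this point along y, each 8 mm high, 26 (x) x 20 (y) mm at the foot, 20 x 14 mm at the top. With the lid shut this point is 68 mm above the bench, axes as the case's
- deep_box_mid (a point): the deep white plastic box, lid fixed shut, loose, 60 (its x) x 100 (its y) x 52 mm high plus 8 mm lugs on top, 320 g +-30 %; this point is at its centre, 26 mm above its underside, z up. Flat sides: grasp it across its 60 mm width (x). It is the same turned end for end.
- shallow_box_mid (a point): the shallow white plastic box, lid fixed shut, loose, 60 (its x) x 100 (its y) x 38 mm high plus 8 mm lugs on top, 220 g +-30 %; this point is at its centre, 19 mm above its underside, z up. Flat sides: grasp it across its 60 mm width (x). It is the same turned end for end.
- rock_a_mid (a point): reddish brown rock specimen, loose, about 50 (its x) x 48 (its y) x 37 mm high as it lies, irregular; this point is 18 mm above its underside, about at its centre. Grasp it across x. It may be absent (None from the very start)
- rock_b_mid (a point): dark green-grey rock specimen, loose, about 42 (its x) x 56 (its y) x 40 mm high as it lies, irregular; this point is 20 mm above its underside, about at its centre. Grasp it across x. It may be absent (None from the very start)
- rock_c_mid (a point): grey-brown rock specimen, the largest, loose, about 59 (its x) x 69 (its y) x 40 mm high as it lies, irregular; this point is 20 mm above its underside, about at its centre. Grasp it across x. It may be absent (None from the very start)
- rock_d_mid (a point): another reddish brown rock specimen, same shape as rock_a, loose, about 50 (its x) x 48 (its y) x 37 mm high as it lies, irregular; this point is 18 mm above its underside, about at its centre. Grasp it across x. It may be absent (None from the very start)
- deep_box: the same deep box; origin at the centre of its underside, which has two recesses at y = -26 and +26 mm, 31 (x) x 25 (y) mm, 10 mm deep. They drop over two lugs with 2.5 mm of play each way and the box then rests flat; out of line it stands about 8 mm too high. On its top are two black lugs at the same places, sized as the lid's
- shallow_box: the same shallow box; origin at the centre of its underside, which has the same two recesses as the deep box (and the same lugs on top)
- mug_1: striped mug, a bystander, 89 mm high; leave it alone
Not all that is in view belongs to the job. What is shaped like the part that bears rock_b_mid but orange or red is not meant.

How it is judged:
By the outcome, as a careful person would: the job done as asked, in the order asked, and still so for the second after the job is handed in, with the robot touching nothing.
Of rock_a, rock_b, rock_c, rock_d only 2 to 4 are there at a start; the rules pass over those that are not, and their reading is None.
At some moment in a run one of rock_a, rock_b, rock_c, rock_d, deep_box, shallow_box may be knocked a few centimetres aside while the robot is not near it.
It also fails if it takes over 210 s, if anything falls off the work surface, if the arm or the gripper's body presses on something with over 40 N, if the wrist force passes 120 N, or if a joint passes its speed limit or range.

## Working session

There is one attempt and no reset: what is moved stays moved. The work goes in short steps, Python scripts to look and compute and a tool call to move; the robot and the scene stay as the last step left them, time stands still between calls to the robot, and variables do not carry over. Pictures are saved under pics/ and viewed, at most 14 in all, crops included, and the job is handed in when it is done.

Besides the shell and the picture viewer there is one more tool, called after ">>>" in YAML: its name, and indented under it one key for each argument. apply_moves: Moves the arm, as the interface text tells. Its arguments: {"type":"object","properties":{"targets":{"type":"array"}},"required":["targets"]}

```bash
mkdir -p pics; ls
cat > h.py <<'E'
import numpy as np, cv2
from station import manip, get_image, calibration
from scipy.spatial.transform import Rotation as R
def cloud(name):
    im,d=get_image(name); c=calibration(name); K=np.array(c["camera_matrix"]); T=np.array(c["world_from_camera"])
    v,u=np.mgrid[:420,:560]
    P=np.stack([(u-K[0,2])/K[0,0]*d,-(v-K[1,2])/K[1,1]*d,-d],-1)
    W=P@T[:3,:3].T+T[:3,3]; W[d==0]=np.nan
    return im,W
E
python3 - <<'E'
from h import *
s=manip.read_state(); print(s['t'],s['tcp_pos'],s['ee_rot'],s['grip_width'],manip.grip_point_offset)
for n in ["scene","top"]:
    im,W=cloud(n); np.save(n+'.npy',W); cv2.imwrite(f'pics/{n}0.png',cv2.resize(im[...,::-1],(784,588)))
    c=calibration(n); print(c)
E
```

```text
pics
0.0 [ 210.31257005 -614.54618246  230.43988257] [-7.77823059e-04  9.86435822e-01  1.64145443e-01 -1.94814684e-04] 85.5609695857603 -18.700000000000003
{'camera_matrix': array([[483.26817199,   0.        , 277.17883257],
       [  0.        , 483.26817199, 223.07154809],
       [  0.        ,   0.        ,   1.        ]]), 'world_from_camera': array([[-6.33993397e-01,  4.44489836e-01, -6.32835807e-01,
        -5.67864788e+02],
       [-7.73078674e-01, -3.43067306e-01,  5.33529931e-01,
         8.74086179e+02],
       [ 2.00433564e-02,  8.27486320e-01,  5.61128020e-01,
         9.72082589e+02],
       [ 0.00000000e+00,  0.00000000e+00,  0.00000000e+00,
         1.00000000e+00]])}
{'camera_matrix': array([[459.72148522,   0.        , 281.18758487],
       [  0.        , 459.72148522, 216.14722319],
       [  0.        ,   0.        ,   1.        ]]), 'world_from_camera': array([[-1.52583561e-02,  9.80142712e-01, -1.97705455e-01,
         2.09198501e+02],
       [-9.99814239e-01, -1.26273761e-02,  1.45615154e-02,
         1.24690608e+01],
       [ 1.17758620e-02,  1.97890914e-01,  9.80153312e-01,
         1.38660197e+03],
       [ 0.00000000e+00,  0.00000000e+00,  0.00000000e+00,
         1.00000000e+00]])}
```

View pics/scene0.png

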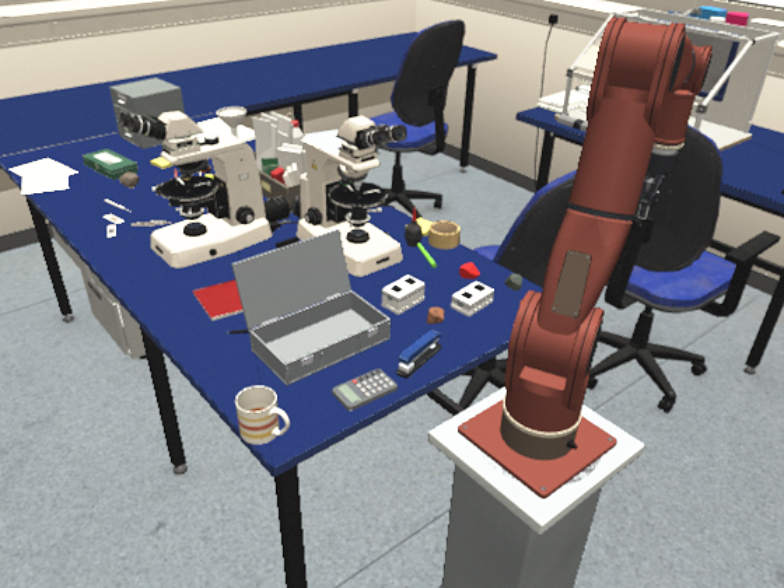

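View pics/top0.png

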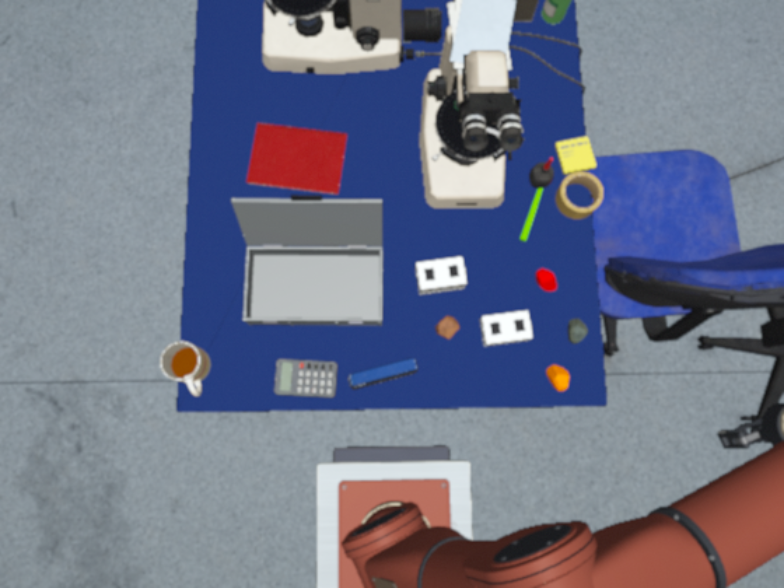

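Top view (784 px wide): case at (313,287), lid leaning back; deep/shallow boxes at (441,274) and (507,328); a reddish rock at (448,327), green-grey rock at (577,330); red (546,279) and orange (558,377) are decoys. The brown rock by the far microscope is not in the near part.

```bash
cat > m.py <<'E'
from h import *
W=np.load('top.npy')
def reg(u,v,hw,z0,z1,W=W):
    u,v=int(u*560/784),int(v*420/588); P=W[v-hw:v+hw+1,u-hw:u+hw+1].reshape(-1,3)
    return P[(P[:,2]>z0)&(P[:,2]<z1)]
for n,u,v,hw in [('box1',441,274,24),('box2',507,328,24),('rockred',448,327,13),('green',577,330,14),('red',546,279,14),('orange',558,377,14),('mug',185,365,30),('stapler',383,373,28),('calc',306,378,28)]:
    P=reg(u,v,hw,8,150); top=np.percentile(P[:,2],90)
    Q=P[P[:,2]>top-8] if 'box' in n else P
    r=cv2.minAreaRect(Q[:,:2].astype(np.float32))
    print(n,len(P),'top',top.round(1),'rect',np.round(r[0]),np.round(r[1]),round(r[2],1),'med',np.median(Q,0).round(1),'max',P[:,2].max().round())
P=reg(313,287,50,52,66); print('rim',np.round(cv2.minAreaRect(P[:,:2].astype(np.float32)),1) if 0 else cv2.minAreaRect(P[:,:2].astype(np.float32)))
P=reg(313,287,30,-10,20); print('floor',np.median(P,0))
for W2,pts in [(W,[(240,202),(381,202),(383,246),(249,247),(310,205),(310,240),(248,322),(381,322)])]:
    for u,v in pts:
        print(u,v,W2[int(v*420/588),int(u*560/784)].round(1))
P=reg(310,222,40,75,300); 
P=P[np.isfinite(P).all(1)]; c=P.mean(0); n=np.linalg.svd(P-c)[2][2]; print('lid c',c.round(1),'n',n.round(3),P.min(0),P.max(0))
E
python3 m.py
```

```text
box1 759 top 55.9 rect [ 542. -110.] [ 61. 104.] 7.2 med [ 541.4 -110.    51.9] max 64.0
box2 732 top 42.5 rect [ 425. -247.] [ 60. 103.] 7.3 med [ 424.4 -246.7   38. ] max 52.0
rockred 192 top 35.5 rect [ 430. -123.] [39. 49.] 45.1 med [ 428.  -122.2   28.6] max 43.0
green 187 top 37.2 rect [ 418. -403.] [37. 54.] 86.9 med [ 416.2 -397.3   29.6] max 43.0
red 186 top 35.5 rect [ 529. -343.] [60. 39.] 49.3 med [ 528.9 -339.8   28.5] max 42.0
orange 206 top 37.1 rect [ 318. -353.] [42. 51.] 75.8 med [ 318.3 -353.    28.8] max 42.0
mug 886 top 84.3 rect [351. 425.] [ 88. 108.] 77.5 med [355.6 427.6  37.2] max 92.0
stapler 495 top 55.0 rect [333.  25.] [159.  78.] 80.5 med [331.5  18.6  50.2] max 60.0
calc 929 top 15.3 rect [326. 182.] [128.  74.] 85.5 med [325.7 182.   11.7] max 21.0
rim ((522.6852416992188, 161.84506225585938), (290.52252197265625, 168.990966796875), 88.98722839355469)
floor [521.22971026 170.67286625   4.46729937]
240 202 [647.4 287.7 212.3]
381 202 [644.3  16.7 212.6]
383 246 [602.1  15.4  62.7]
249 247 [602.4 301.7  62.5]
310 205 [642.5 154.4 206.1]
310 240 [608.7 167.8  87.6]
248 322 [442.  300.6  45.4]
381 322 [438.3  20.4  45.4]
lid c [628.4 160.8 152. ] n [-0.959  0.019  0.281] [601.05562883  46.30063941  75.01043955] [655.92249104 287.05610848 229.84831162]
```

```bash
cat >> h.py <<'E'
def go(x,y,z,psi):
    "shift (cm) and turn (deg) in tool axes to TCP x,y,z with closing axis (tool y) along yaw psi (mod 180), tool down"
    s=manip.read_state(); p=np.array(s['tcp_pos']); q=s['ee_rot']; A=R.from_quat([q[1],q[2],q[3],q[0]])
    b=None
    for k in (0,180):
        a=np.radians(psi+k); yy=np.array([np.cos(a),np.sin(a),0]); zz=np.array([0,0,-1.])
        B=R.from_matrix(np.stack([np.cross(yy,zz),yy,zz],1)); r=(A.inv()*B).as_rotvec(degrees=True)
        if b is None or np.linalg.norm(r)<np.linalg.norm(b): b=r
    d=A.inv().apply(np.array([x,y,z])-p)/10
    print('shift',d.round(2),'turn',b.round(1),'dist rows',round(np.linalg.norm(d)/5,1))
def st():
    s=manip.read_state(); y=R.from_quat(np.roll(s['ee_rot'],-1)).as_matrix()[:,1]
    print('t',round(s['t'],2),'tcp',np.round(s['tcp_pos'],1),'psi',round(float(np.degrees(np.arctan2(y[1],y[0]))),1),'F',np.round(s['wrist_force'],1),'w',round(s['grip_width'],1),'gf',round(s['grip_force'],1),'q7',round(s['joint_positions'][-1],2))
def snap(n,crop=None,f=1.4):
    im,W=cloud('wrist'); np.save(n+'.npy',W)
    cv2.imwrite(f'pics/{n}.png',cv2.resize(im[...,::-1],None,fx=f,fy=f)); return im,W
E
python3 -c "
from h import *
go(400,-400,200,87)"
```

```text
shift [ 24.89 -14.16   3.07] turn [-0.1  0.  21.9] dist rows 5.8
```

>>> apply_moves:
  targets:
    - [[24.9, -14.2, 3], [0, 0, 22], 1]
    - [[24.9, -14.2, 3], [0, 0, 22], 1]
    - [[24.9, -14.2, 3], [0, 0, 22], 1]
    - [[24.9, -14.2, 3], [0, 0, 22], 1]
    - [[24.9, -14.2, 3], [0, 0, 22], 1]
    - [[24.9, -14.2, 3], [0, 0, 22], 1]
    - [[24.9, -14.2, 3], [0, 0, 22], 1]
    - [[24.9, -14.2, 3], [0, 0, 22], 1]

```text
t: 0.9
tcp_pos: [400.5, -399.1, 201.0]
ee_rot: [-0.0, 1.0, -0.026, -0.0]
wrist_force: [-1.1, 0.0, 0.0]
grip_width: 85.6
grip_force: 0.0
```

Run:
```python
from h import *
st(); im,W=snap('w1'); print(calibration('wrist')['world_from_camera'].round(2))
```

```text
t 0.9 tcp [ 400.5 -399.1  201. ] psi -93.0 F [-1.1  0.   0. ] w 85.6 gf 0.0 q7 -0.93
[[-5.0000e-02  9.4000e-01  3.3000e-01  4.8229e+02]
 [-1.0000e+00 -5.0000e-02 -2.0000e-02 -4.0514e+02]
 [-0.0000e+00 -3.3000e-01  9.5000e-01  3.4393e+02]
 [ 0.0000e+00  0.0000e+00  0.0000e+00  1.0000e+00]]
```

View pics/w1.png

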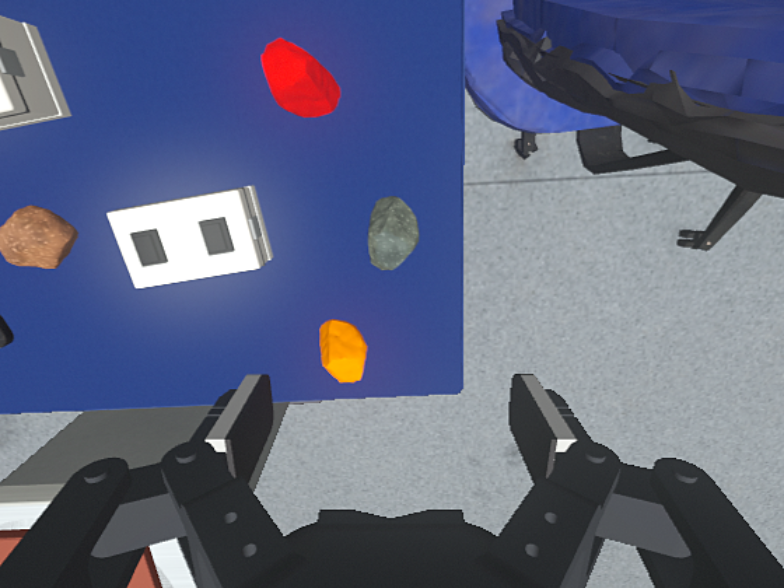

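Wrist view: green rock at (393,233), long axis near vertical in image (world x); brown rock (38,237), shallow box (190,238), decoys red (300,78), orange (343,351). Measuring these.

```bash
cat > m2.py <<'E'
from h import *
W=np.load('w1.npy')
for n,u0,u1,v0,v1,zc in [('green',362,424,190,275,5),('brown',0,80,200,275,5),('shallow',105,275,183,292,31)]:
    P=W[int(v0/1.4):int(v1/1.4),int(u0/1.4):int(u1/1.4)].reshape(-1,3); P=P[(P[:,2]>zc)&(P[:,2]<80)]
    print(n,len(P),cv2.minAreaRect(P[:,:2].astype(np.float32)),'bb',P.min(0).round(1),P.max(0).round(1))
    if zc<10:
        for a in range(0,180,15):
            c=np.cos(np.radians(a));s=np.sin(np.radians(a)); t=P[:,0]*c+P[:,1]*s; print(a,round(np.ptp(t),1),end='; ')
        print()
go(418,-399,90,87)
E
python3 m2.py
```

```text
green 1487 ((419.1463623046875, -403.18212890625), (39.07014083862305, 55.54514694213867), 86.98184967041016) bb [ 391.8 -422.9    5.1] [ 447.  -383.3   41.1]
0 55.2; 15 52.4; 30 48.2; 45 43.3; 60 41.8; 75 40.2; 90 39.5; 105 43.9; 120 48.2; 135 51.5; 150 54.8; 165 56.4; 
brown 1871 ((430.0830078125, -123.50943756103516), (39.283851623535156, 48.34904479980469), 48.02979278564453) bb [ 404.7 -148.3    5.1] [ 456.1 -101.9   39.2]
0 51.4; 15 50.1; 30 45.8; 45 39.6; 60 40.0; 75 43.4; 90 46.5; 105 48.6; 120 49.0; 135 48.7; 150 48.5; 165 49.4; 
shallow 5543 ((425.353759765625, -247.46630859375), (60.171607971191406, 105.564697265625), 6.511519432067871) bb [ 390.6 -300.5   31. ] [ 460.6 -194.4   48.6]
shift [ 1.84 -0.24 11.11] turn [ 0.   0.  -0.1] dist rows 2.3
```

>>> apply_moves:
  targets:
    - [[1.9, 0.3, 4], [0, 0, 0], 1]
    - [[1.9, 0.3, 8.5], [0, 0, 0], 1]
    - [[1.9, 0.3, 13], [0, 0, 0], 1]
    - [[1.9, 0.3, 17], [0, 0, 0], 1]
    - [[1.9, 0.3, 19.7], [0, 0, 0], 1]
    - [[1.9, 0.3, 19.7], [0, 0, 0], 1]
    - [[1.9, 0.3, 19.7], [0, 0, 0], 0]
    - [[1.9, 0.3, 19.7], [0, 0, 0], 0]
    - [[1.9, 0.3, 19.7], [0, 0, 0], 0]
    - [[1.9, 0.3, 19.7], [0, 0, 0], 0]

```text
t: 1.95
tcp_pos: [419.7, -404.6, 6.5]
ee_rot: [0.001, 1.0, -0.027, 0.001]
wrist_force: [-3.0, 3.3, 9.8]
grip_width: 36.5
grip_force: 58.9
```

>>> apply_moves:
  targets:
    - [[0, 0, 0], [0, 0, 0], 0]
    - [[0, 0, 0], [0, 0, 0], 0]
    - [[0, 0, 0], [0, 0, 0], 0]
    - [[0, 0, -3], [0, 0, 0], 0]
    - [[0, 0, -7], [0, 0, 0], 0]
    - [[0, 0, -12], [0, 0, 0], 0]
    - [[0, 0, -16], [0, 0, 0], 0]
    - [[0, 0, -20], [0, 0, 0], 0]
    - [[0, 0, -20], [0, 0, 0], 0]
    - [[0, 0, -20], [0, 0, 0], 0]

```text
t: 2.95
tcp_pos: [419.3, -404.3, 205.9]
ee_rot: [0.001, 1.0, -0.027, 0.001]
wrist_force: [-0.6, 0.2, -1.3]
grip_width: 36.1
grip_force: 60.2
```

```bash
python3 -c "
from h import *
st();go(503,105,200,-1)"
```

```text
t 2.95 tcp [ 419.3 -404.3  205.9] psi -93.1 F [-0.6  0.2 -1.3] w 36.1 gf 60.2 q7 -0.95
shift [  5.6  -51.31   0.5 ] turn [-0.  -0.2 87.9] dist rows 10.3
```

```bash
sed -i 's/        if b is None or .*/        o=(psi+k-np.degrees(np.arctan2(y,x))+180)%360-180\n        if abs(o)<=90: b=r/' h.py; python3 -c "
from h import *
go(503,105,200,-1)"
```

```text
shift [  5.6  -51.31   0.5 ] turn [  0.2  -0.  -92.1] dist rows 10.3
```

>>> apply_moves:
  targets:
    - [[5.6, -51.3, 0.5], [0, 0, -92], 0]
    - [[5.6, -51.3, 0.5], [0, 0, -92], 0]
    - [[5.6, -51.3, 0.5], [0, 0, -92], 0]
    - [[5.6, -51.3, 0.5], [0, 0, -92], 0]
    - [[5.6, -51.3, 0.5], [0, 0, -92], 0]
    - [[5.6, -51.3, 0.5], [0, 0, -92], 0]
    - [[5.6, -51.3, 0.5], [0, 0, -92], 0]
    - [[5.6, -51.3, 0.5], [0, 0, -92], 0]
    - [[5.6, -51.3, 0.5], [0, 0, -92], 0]
    - [[5.6, -51.3, 0.5], [0, 0, -92], 0]

```text
t: 3.95
tcp_pos: [499.1, 91.1, 198.3]
ee_rot: [-0.0, 0.748, 0.664, -0.001]
wrist_force: [-0.0, -0.3, -1.0]
grip_width: 35.8
grip_force: 60.4
```

```bash
python3 -c "
from h import *
st();go(503,105,200,-1); go(503,105,12,-1)"
```

```text
t 3.95 tcp [499.1  91.1 198.3] psi -6.8 F [-0.  -0.3 -1. ] w 35.8 gf 60.4 q7 -0.44
shift [ 1.43  0.22 -0.17] turn [-0.1  0.  -5.8] dist rows 0.3
shift [ 1.44  0.25 18.63] turn [-0.1  0.  -5.8] dist rows 3.7
```

>>> apply_moves:
  targets:
    - [[1.4, 0.3, 1], [0, 0, -6], 0]
    - [[1.4, 0.3, 5], [0, 0, -6], 0]
    - [[1.4, 0.3, 10], [0, 0, -6], 0]
    - [[1.4, 0.3, 14], [0, 0, -6], 0]
    - [[1.4, 0.3, 17], [0, 0, -6], 0]
    - [[1.4, 0.3, 18.6], [0, 0, -6], 0]
    - [[1.4, 0.3, 18.7], [0, 0, -6], 0]
    - [[1.4, 0.3, 18.7], [0, 0, -6], 0.65]
    - [[1.4, 0.3, 18.7], [0, 0, -6], 0.65]
    - [[1.4, 0.3, 18.7], [0, 0, -6], 0.65]

```text
t: 4.95
tcp_pos: [504.6, 102.8, 12.4]
ee_rot: [-0.0, 0.714, 0.7, 0.0]
wrist_force: [0.3, 0.0, -0.3]
grip_width: 55.4
grip_force: 0.0
```

>>> apply_moves:
  targets:
    - [[0, 0, 0], [0, 0, 0], 0.65]
    - [[0, 0, 0], [0, 0, 0], 0.65]
    - [[0, 0, -4], [0, 0, 0], 0.65]
    - [[0, 0, -8], [0, 0, 0], 0.65]
    - [[0, 0, -13], [0, 0, 0], 0.65]
    - [[0, 0, -18], [0, 0, 0], 1]
    - [[0, 0, -18], [0, 0, 0], 1]
    - [[0, 0, -18], [0, 0, 0], 1]

```text
t: 5.75
tcp_pos: [505.4, 102.9, 193.8]
ee_rot: [0.001, 0.714, 0.7, 0.001]
wrist_force: [0.1, 0.3, -1.4]
grip_width: 85.5
grip_force: 0.0
```

```bash
python3 - <<'E'
from h import *
st(); im,W=cloud('top'); np.save('top.npy',W); cv2.imwrite('pics/top1.png',im[150:300,130:450,::-1].repeat(2,0).repeat(2,1))
go(430,-123.5,200,48)
E
python3 m.py | head -4
```

```text
t 5.75 tcp [505.4 102.9 193.8] psi -1.2 F [ 0.1  0.3 -1.4] w 85.5 gf 0.0 q7 -0.37
shift [-22.76  -6.99  -0.76] turn [ -0.    0.  -49.2] dist rows 4.8
box1 764 top 56.1 rect [ 541. -111.] [ 61. 102.] 7.2 med [ 541.5 -111.9   52.1] max 67.0
box2 724 top 42.8 rect [ 425. -247.] [ 60. 100.] 6.9 med [ 424.  -246.7   38.2] max 51.0
rockred 193 top 36.0 rect [ 430. -122.] [39. 51.] 43.2 med [ 427.8 -122.1   28.9] max 42.0Traceback (most recent call last):
  File "m.py", line 7, in <module>
    P=reg(u,v,hw,8,150); top=np.percentile(P[:,2],90)
                             ~~~~~~~~~~~~~^^^^^^^^^^^
    return _quantile_unchecked(
        a, q, axis, out, overwrite_input, method, keepdims, weights)
    return _ureduce(a,
                    func=_quantile_ureduce_func,
    ...<5 lines>...
                    overwrite_input=overwrite_input,
                    method=method)
    r = func(a, **kwargs)
    result = _quantile(arr,
                       quantiles=q,
    ...<2 lines>...
                       out=out,
                       weights=wgt)
    slices_having_nans = np.isnan(arr[-1, ...])
                                  ~~~^^^^^^^^^
IndexError: index -1 is out of bounds for axis 0 with size 0
```

View pics/top1.png

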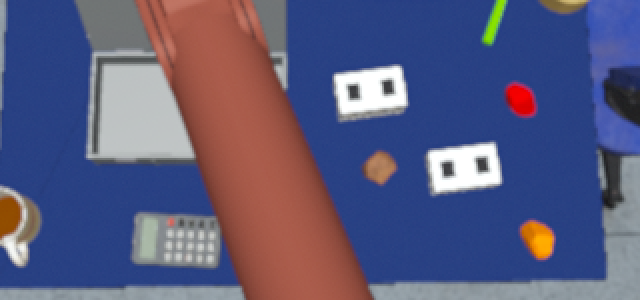

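>>> apply_moves:
  targets:
    - [[-22.8, -7, -0.8], [0, 0, -49], 0.85]
    - [[-22.8, -7, -0.8], [0, 0, -49], 0.85]
    - [[-22.8, -7, -0.8], [0, 0, -49], 0.85]
    - [[-22.8, -7, -0.8], [0, 0, -49], 0.85]
    - [[-22.8, -7, -0.8], [0, 0, -49], 0.85]
    - [[-22.8, -7, -0.8], [0, 0, -49], 0.85]
    - [[-22.8, -7, -0.8], [0, 0, -49], 0.85]
    - [[-22.8, -7, 5], [0, 0, -49], 0.85]
    - [[-22.8, -7, 9], [0, 0, -49], 0.85]
    - [[-22.8, -7, 9], [0, 0, -49], 0.85]

```text
t: 6.8
tcp_pos: [424.7, -122.4, 96.1]
ee_rot: [-0.006, 0.36, 0.933, -0.0]
wrist_force: [-0.4, -0.2, -0.8]
grip_width: 72.6
grip_force: 0.0
```

```bash
python3 -c "
from h import *
st();go(430,-123,5,48)
im,W=snap('w2',f=1)"
```

```text
t 6.8 tcp [ 424.7 -122.4   96.1] psi 47.8 F [-0.4 -0.2 -0.8] w 72.6 gf 0.0 q7 0.99
shift [-0.54  0.35  9.1 ] turn [-0.3 -0.7 -0.2] dist rows 1.8
```

View pics/w2.png

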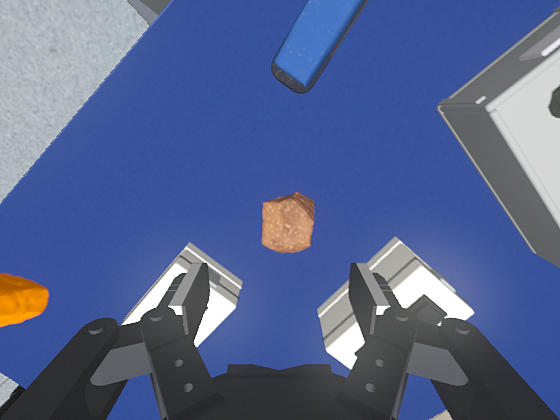

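The brown rock (288,222) lies centred between the fingers with near-parallel sides to the pads.

>>> apply_moves:
  targets:
    - [[-0.5, 0.4, 3], [0, -0.7, 0], 0.85]
    - [[-0.5, 0.4, 6], [0, -0.7, 0], 0.85]
    - [[-0.5, 0.4, 9.1], [0, -0.7, 0], 0.85]
    - [[-0.5, 0.4, 9.1], [0, -0.7, 0], 0.85]
    - [[-0.5, 0.4, 9.1], [0, -0.7, 0], 0]
    - [[-0.5, 0.4, 9.1], [0, -0.7, 0], 0]
    - [[-0.5, 0.4, 9.1], [0, -0.7, 0], 0]
    - [[-0.5, 0.4, 9.1], [0, -0.7, 0], 0]
    - [[-0.5, 0.4, 9.1], [0, -0.7, 0], 0]
    - [[-0.5, 0.4, 9.1], [0, -0.7, 0], 0]

```text
t: 7.85
tcp_pos: [438.1, -124.8, 14.1]
ee_rot: [0.007, 0.36, 0.933, -0.002]
wrist_force: [-3.6, -0.2, 12.0]
grip_width: 38.1
grip_force: 58.7
```

>>> apply_moves:
  targets:
    - [[0, 0, 0], [0, 0, 0], 0]
    - [[0, 0, -3], [0, 0, 0], 0]
    - [[0, 0, -7], [0, 0, 0], 0]
    - [[0, 0, -11], [0, 0, 0], 0]
    - [[0, 0, -15], [0, 0, 0], 0]
    - [[0, 0, -19], [0, 0, 0], 0]
    - [[0, 0, -19], [0, 0, 0], 0]
    - [[0, 0, -19], [0, 0, 0], 0]

```text
t: 8.65
tcp_pos: [435.4, -122.6, 203.2]
ee_rot: [0.007, 0.36, 0.933, -0.002]
wrist_force: [0.1, 0.5, -2.3]
grip_width: 37.6
grip_force: 61.7
```

```bash
python3 -c "
from h import *
st();go(504,205,200,-1)"
```

```text
t 8.65 tcp [ 435.4 -122.6  203.2] psi 47.8 F [ 0.1  0.5 -2.3] w 37.6 gf 61.7 q7 1.03
shift [16.91 28.89  0.09] turn [ 0.4  0.8 48.8] dist rows 6.7
```

>>> apply_moves:
  targets:
    - [[16.9, 28.9, 0.1], [0, 0.8, 49], 0]
    - [[16.9, 28.9, 0.1], [0, 0.8, 49], 0]
    - [[16.9, 28.9, 0.1], [0, 0.8, 49], 0]
    - [[16.9, 28.9, 0.1], [0, 0.8, 49], 0]
    - [[16.9, 28.9, 0.1], [0, 0.8, 49], 0]
    - [[16.9, 28.9, 0.1], [0, 0.8, 49], 0]
    - [[16.9, 28.9, 0.1], [0, 0.8, 49], 0]
    - [[16.9, 28.9, 0.1], [0, 0.8, 49], 0]
    - [[16.9, 28.9, 0.1], [0, 0.8, 49], 0]
    - [[16.9, 28.9, 0.1], [0, 0.8, 49], 0]

```text
t: 9.65
tcp_pos: [502.4, 205.8, 197.0]
ee_rot: [-0.001, 0.713, 0.701, 0.002]
wrist_force: [0.2, -1.1, -1.8]
grip_width: 37.4
grip_force: 61.7
```

```bash
python3 -c "
from h import *
st();go(505,205,21,-1)"
```

```text
t 9.65 tcp [502.4 205.8 197. ] psi -1.0 F [ 0.2 -1.1 -1.8] w 37.4 gf 61.7 q7 -0.6
shift [-0.15  0.24 17.6 ] turn [ 0.  -0.2 -0. ] dist rows 3.5
```

>>> apply_moves:
  targets:
    - [[0, 0.2, 4], [0, 0, 0], 0]
    - [[0, 0.2, 8.5], [0, 0, 0], 0]
    - [[0, 0.2, 13], [0, 0, 0], 0]
    - [[0, 0.2, 16], [0, 0, 0], 0]
    - [[0, 0.2, 17.6], [0, 0, 0], 0]
    - [[0, 0.2, 17.6], [0, 0, 0], 0]
    - [[0, 0.2, 17.6], [0, 0, 0], 0]
    - [[0, 0.2, 17.6], [0, 0, 0], 0]

```text
t: 10.45
tcp_pos: [506.8, 205.5, 23.2]
ee_rot: [0.0, 0.714, 0.7, 0.003]
wrist_force: [0.0, 0.1, -1.6]
grip_width: 37.9
grip_force: 66.5
```

>>> apply_moves:
  targets:
    - [[0, 0, 0.3], [0, 0, 0], 0]
    - [[0, 0, 0.5], [0, 0, 0], 0]
    - [[0, 0, 0.5], [0, 0, 0], 0]

```text
t: 10.75
tcp_pos: [506.8, 205.9, 18.8]
ee_rot: [0.0, 0.714, 0.7, 0.003]
wrist_force: [-4.2, -3.3, 13.3]
grip_width: 37.5
grip_force: 68.3
```

Contact. Release, retreat, and look.

>>> apply_moves:
  targets:
    - [[0, 0, -0.1], [0, 0, 0], 0.65]
    - [[0, 0, -0.1], [0, 0, 0], 0.65]
    - [[0, 0, -0.1], [0, 0, 0], 0.65]
    - [[0, 0, -0.1], [0, 0, 0], 0.65]
    - [[0, 0, -4], [0, 0, 0], 0.65]
    - [[0, 0, -8], [0, 0, 0], 0.65]
    - [[0, 0, -13], [0, 0, 0], 0.65]
    - [[0, 0, -18], [0, 0, 0], 0.65]
    - [[0, 0, -21], [0, 0, 0], 0]
    - [[0, 0, -21], [0, 0, 0], 0]

```text
t: 11.75
tcp_pos: [507.3, 206.2, 232.2]
ee_rot: [0.002, 0.714, 0.7, 0.006]
wrist_force: [0.2, -0.1, -0.4]
grip_width: 27.4
grip_force: 0.0
```

```bash
python3 -c "
from h import *
st()
im,W=snap('w3'); im,W=cloud('scene'); cv2.imwrite('pics/sc1.png',cv2.resize(im[150:330,100:400,::-1],None,fx=2.5,fy=2.5))
P=W.reshape(-1,3); P=P[(P[:,0]>452)&(P[:,0]<590)&(P[:,1]>30)&(P[:,1]<295)&(P[:,2]<75)]; print('max z in case',P[:,2].max())"
```

```text
t 11.75 tcp [507.3 206.2 232.2] psi -1.2 F [ 0.2 -0.1 -0.4] w 27.4 gf 0.0 q7 -0.59
max z in case 61.950096628113215
```

View pics/w3.png

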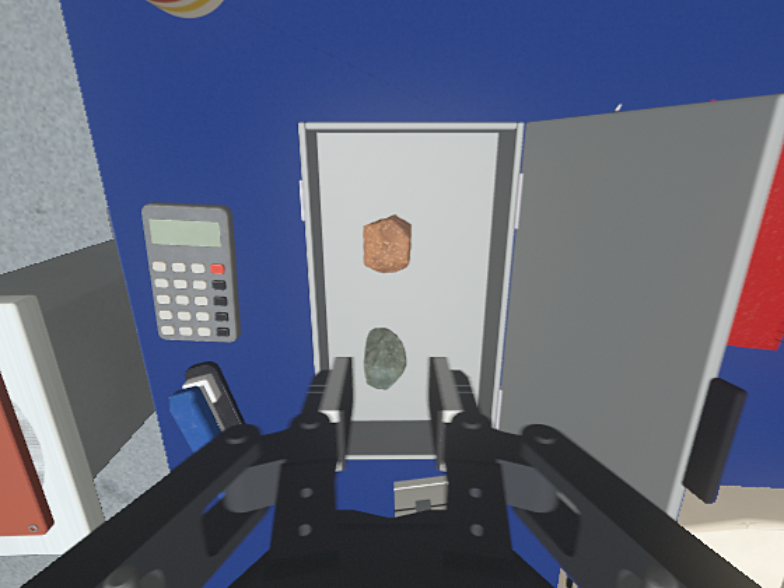

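Both rocks lie in the case: green (384,358), brown (387,243), away from the walls. The lid stands open with its lip at (715,440). I'll check rock heights and compute the lid-push pose.

Run:
```python
from h import *
W=np.load('w3.npy'); P=W[int(150/1.4):int(440/1.4),int(340/1.4):int(435/1.4)].reshape(-1,3)
P=P[(P[:,0]>455)&(P[:,0]<550)&(P[:,1]>50)&(P[:,1]<260)&(P[:,2]<100)]
for a,b in((50,150),(150,260)): Q=P[(P[:,1]>a)&(P[:,1]<b)]; print('rock top',Q[:,2].max(), np.median(Q[:,2]))
# rim top points
Z=W.reshape(-1,3); Z=Z[np.isfinite(Z).all(1)]; r=Z[(Z[:,2]>55)&(Z[:,2]<66)&(Z[:,0]>430)&(Z[:,0]<460)]; print('front rim x',np.percentile(r[:,0],[2,50,98]),np.polyfit(r[:,1],r[:,0],1))
r=Z[(Z[:,2]>55)&(Z[:,2]<66)&(Z[:,1]>290)&(Z[:,1]<320)&(Z[:,0]<600)&(Z[:,0]>440)]; print('left rim',np.percentile(r,[2,50,98],axis=0).round(1))
go(700,160,290,89)
```

```text
rock top 44.190962201979914 3.9910276858383327
rock top 41.30309447427413 3.806039780803985
front rim x [440.74903376 444.61441671 456.89012328] [3.30765759e-02 4.37668226e+02]
left rim [[444.5 292.3  55.3]
 [516.8 305.   57.1]
 [598.9 308.6  58.9]]
shift [-4.07 19.56 -6.17] turn [  0.4   0.  -90.2] dist rows 4.2
```

>>> apply_moves:
  targets:
    - [[0, 0, -5], [0, 0, -8], 0]
    - [[-1, 4, -6.2], [0, 0, -16], 0]
    - [[-4, 8, -6.2], [0, 0, -90], 0]
    - [[-4, 12, -6.2], [0, 0, -90], 0]
    - [[-4, 19.6, -6.2], [0, 0, -90], 0]
    - [[-4, 19.6, -6.2], [0, 0, -90], 0]
    - [[-4, 19.6, -6.2], [0, 0, -90], 0]
    - [[-4, 19.6, -6.2], [0, 0, -90], 0]
    - [[-4, 19.6, -6.2], [0, 0, -90], 0]
    - [[-4, 19.6, -6.2], [0, 0, -90], 0]

```text
t: 12.85
tcp_pos: [699.9, 160.8, 287.2]
ee_rot: [0.0, 0.052, 0.999, 0.002]
wrist_force: [0.7, 0.0, 0.6]
grip_width: -0.1
grip_force: 0.0
```

Run:
```python
from h import *
st(); go(695,160,190,89)
for th in (106,90,75,60,45,30,20,10,0):
    t=np.radians(th); r=135
    x=602-r*np.cos(t)+8*np.sin(t)+11*(1 if th>5 else 0); z=60+r*np.sin(t)+8*np.cos(t)
    print(th,round(x),round(z))
```

```text
t 12.85 tcp [699.9 160.8 287.2] psi 84.0 F [0.7 0.  0.6] w -0.1 gf 0.0 q7 0.92
shift [ 0.48 -0.17  9.72] turn [ 0.2  0.  -5. ] dist rows 1.9
106 658 188
90 621 195
75 586 192
60 552 181
45 523 161
30 500 134
20 489 114
10 481 91
0 467 68
```

>>> apply_moves:
  targets:
    - [[0.5, -0.2, 4], [0, 0, -5], 0]
    - [[0.5, -0.2, 8], [0, 0, -5], 0]
    - [[0.5, -0.2, 9.7], [0, 0, -5], 0]
    - [[0.5, -0.2, 9.7], [0, 0, -5], 0]

```text
t: 13.25
tcp_pos: [694.0, 158.8, 188.8]
ee_rot: [-0.001, 0.012, 1.0, 0.001]
wrist_force: [-0.6, -0.6, 0.8]
grip_width: -0.0
grip_force: 0.0
```

>>> apply_moves:
  targets:
    - [[2, 0, 0], [0, 0, 0], 0]
    - [[4, 0, 0], [0, 0, 0], 0]
    - [[5.5, 0, -0.2], [0, 0, 0], 0]
    - [[7, 0, -0.3], [0, 0, 0], 0]
    - [[8.5, 0, -0.3], [0, 0, 0], 0]
    - [[10, 0, -0.2], [0, 0, 0], 0]
    - [[11.5, 0, 0], [0, 0, 0], 0]
    - [[13, 0, 0.4], [0, 0, 0], 0]
    - [[14.5, 0, 1], [0, 0, 0], 0]
    - [[14.5, 0, 1], [0, 0, 0], 0]

```text
t: 14.25
tcp_pos: [549.8, 164.1, 183.8]
ee_rot: [0.003, 0.012, 1.0, 0.002]
wrist_force: [1.2, -0.3, -0.9]
grip_width: 0.0
grip_force: 0.0
```

Run:
```python
from h import *
st(); im,W=cloud('scene'); cv2.imwrite('pics/sc2.png',cv2.resize(im[100:330,100:400,::-1],None,fx=2,fy=2))
```

```text
t 14.25 tcp [549.8 164.1 183.8] psi 88.7 F [ 1.2 -0.3 -0.9] w 0.0 gf 0.0 q7 0.94
```

View pics/sc2.png

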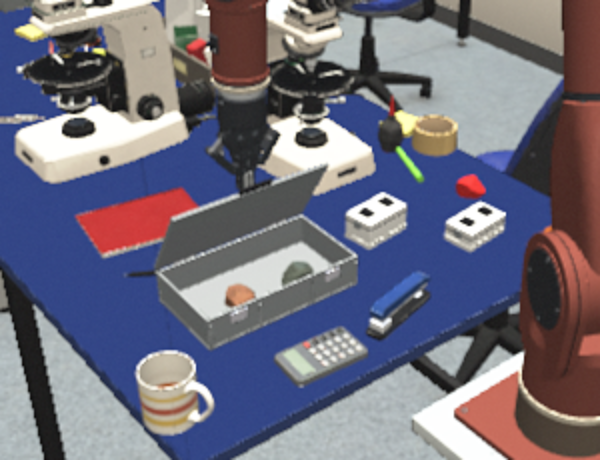

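>>> apply_moves:
  targets:
    - [[1.5, 0, 1.1], [0, 0, 0], 0]
    - [[2.9, 0, 2.4], [0, 0, 0], 0]
    - [[4, 0, 4], [0, 0, 0], 0]
    - [[5.2, 0, 5.4], [0, 0, 0], 0]
    - [[6.2, 0, 7.4], [0, 0, 0], 0]
    - [[6.8, 0, 8.6], [0, 0, 0], 0]
    - [[7.2, 0, 9.8], [0, 0, 0], 0]
    - [[7.6, 0, 11], [0, 0, 0], 0]
    - [[8, 0, 11.9], [0, 0, 0], 0]
    - [[8, 0, 12.1], [0, 0, 0], 0]

```text
t: 15.3
tcp_pos: [474.3, 166.2, 67.0]
ee_rot: [0.004, 0.013, 1.0, 0.0]
wrist_force: [-28.7, -18.7, 102.1]
grip_width: -0.2
grip_force: 51.7
```

Run:
```python
from h import *
st()
```

```text
t 15.3 tcp [474.3 166.2  67. ] psi 88.5 F [-28.7 -18.7 102.1] w -0.2 gf 51.7 q7 0.84
```

Lid is shut (TCP at 67). Backing off, up and aside.

>>> apply_moves:
  targets:
    - [[0, 0, -1], [0, 0, 0], 0]
    - [[0, 0, -4], [0, 0, 0], 0]
    - [[0, 0, -8], [0, 0, 0], 0]
    - [[0, 0, -13], [0, 0, 0], 0]
    - [[0, 0, -18], [0, 0, 0], 0.5]
    - [[0, 0, -18], [0, 0, 0], 1]
    - [[0, 0, -18], [0, 0, 0], 1]
    - [[0, 0, -18], [0, 0, 0], 1]

```text
t: 16.1
tcp_pos: [470.0, 164.7, 240.0]
ee_rot: [0.001, 0.012, 1.0, 0.002]
wrist_force: [-0.7, -1.0, -0.5]
grip_width: 58.1
grip_force: 0.0
```

Run:
```python
from h import *
st()
go(541,-111,200,7)
im,W=snap('w4')
```

```text
t 16.1 tcp [470.  164.7 240. ] psi 88.6 F [-0.7 -1.  -0.5] w 58.1 gf 0.0 q7 1.05
shift [ -7.78 -27.4    3.91] turn [ 0.3 -0.1 81.6] dist rows 5.7
```

View pics/w4.png

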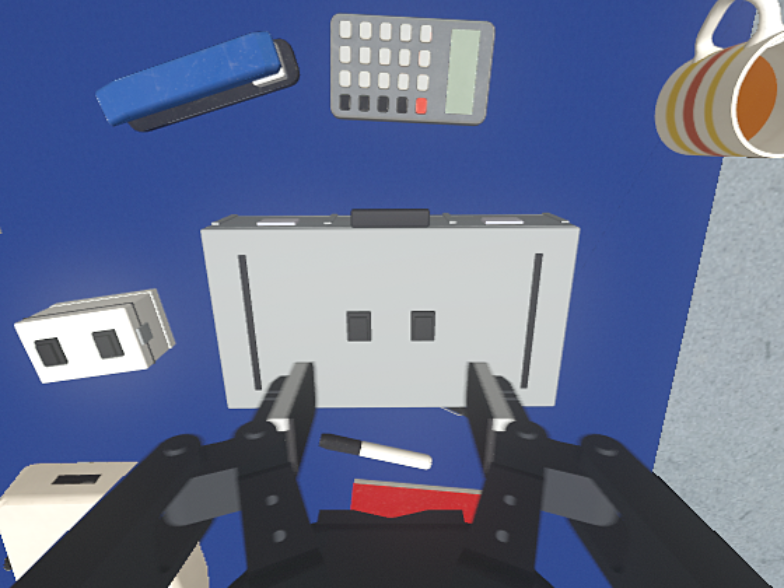

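Lid is flat shut; lugs at (359,325) and (423,325). Deep box at (85,340). Computing lug seat and deep-box pose from this view's depth.

Run:
```python
from h import *
W=np.load('w4.npy')
def box(u0,u1,v0,v1,z0,z1):
    P=W[int(v0/1.4):int(v1/1.4),int(u0/1.4):int(u1/1.4)].reshape(-1,3); return P[(P[:,2]>z0)&(P[:,2]<z1)]
lid=box(265,520,240,395,55,85); print('lid z',np.median(lid[:,2]))
zl=np.median(lid[:,2]); cs=[]
for u in (359,423):
    P=box(u-22,u+22,300,350,zl+5,zl+12); c=cv2.minAreaRect(P[:,:2].astype(np.float32)); print('lug',len(P),c,P.mean(0).round(1),P.min(0).round(1),P.max(0).round(1)); cs.append((P.min(0)+P.max(0))/2)
m=(cs[0]+cs[1])/2; d=cs[1]-cs[0]; print('seat',m.round(1),'sep',np.linalg.norm(d[:2]),'y-axis yaw-90',np.degrees(np.arctan2(d[1],d[0]))-90)
P=W.reshape(-1,3);P=P[(P[:,2]>zl-5)&(P[:,2]<zl+4)&(P[:,0]>430)&(P[:,0]<620)]; print('lid rect',cv2.minAreaRect(P[:,:2].astype(np.float32)))
P=box(5,150,285,390,46,70); print('deep rect',cv2.minAreaRect(P[:,:2].astype(np.float32)),np.median(P[:,2]))
cs=[]
for u,v in((51,352),(109,344)):
    P=box(u-20,u+20,v-20,v+20,57,66); print('lug',len(P),P.mean(0).round(1)); cs.append(P.mean(0))
print('deep mid',(cs[0]+cs[1])/2)
```

```text
lid z 68.05609837460378
lug 205 ((521.2607421875, 137.40391540527344), (14.2091703414917, 22.60819435119629), 84.67005920410156) [520.5 137.9  75.8] [510.7 130.5  73.2] [532.4 145.5  78. ]
lug 213 ((522.4002075195312, 189.45375061035156), (17.45242691040039, 23.410974502563477), 86.713623046875) [521.3 189.7  75.8] [510.4 180.1  73.1] [533.6 198.3  77.9]
seat [521.8 163.6  75.5] sep 51.17188712417219 y-axis yaw-90 -0.47851671051225253
lid rect ((515.7815551757812, 164.2198028564453), (289.7150573730469, 172.2917022705078), 88.91670227050781)
deep rect ((542.669921875, -107.2927474975586), (60.111106872558594, 103.73785400390625), 7.300326347351074) 51.98940840585115
lug 202 [ 545.6 -133.    59.5]
lug 210 [539.  -81.2  59.5]
deep mid [ 542.27149816 -107.09298655   59.51244887]
```

Run:
```python
from h import *
go(521,100,240,-1)
```

```text
shift [-5.28 -6.34 -0.04] turn [ 0.2 -0.1 89.6] dist rows 1.7
```

>>> apply_moves:
  targets:
    - [[-5.3, -6.3, 0], [0, 0, 89.6], 1]
    - [[-5.3, -6.3, 0], [0, 0, 89.6], 1]
    - [[-5.3, -6.3, 0], [0, 0, 89.6], 1]
    - [[-5.3, -6.3, 0], [0, 0, 89.6], 1]
    - [[-5.3, -6.3, 0], [0, 0, 89.6], 1]
    - [[-5.3, -6.3, 0], [0, 0, 89.6], 1]
    - [[-5.3, -6.3, 0], [0, 0, 89.6], 1]
    - [[-5.3, -6.3, 0], [0, 0, 89.6], 1]
    - [[-5.3, -6.3, 0], [0, 0, 89.6], 1]
    - [[-5.3, -6.3, 0], [0, 0, 89.6], 1]

```text
t: 17.15
tcp_pos: [521.1, 100.7, 239.4]
ee_rot: [-0.001, 0.693, 0.721, 0.002]
wrist_force: [-0.1, -0.5, 0.2]
grip_width: 85.4
grip_force: 0.0
```

```bash
cat >> h.py <<'E'
def lugs(W,c,z,name=''):
    "two lug tops (z..z+8 above face z) near c; centre and yaw by fitting a rect to both"
    P=W.reshape(-1,3); P=P[np.isfinite(P).all(1)]
    P=P[(np.hypot(P[:,0]-c[0],P[:,1]-c[1])<60)&(P[:,2]>z+5)&(P[:,2]<z+11)]
    (cx,cy),(a,b),g=cv2.minAreaRect(P[:,:2].astype(np.float32))
    yaw=g if a<b else g-90
    print(name,len(P),'centre',round(cx,1),round(cy,1),'mean',P.mean(0).round(1),'size',round(a,1),round(b,1),'yaw',round(yaw,1))
E
python3 - <<'E'
from h import *
st(); im,W=cloud('wrist'); lugs(W,(521,163),68,'lid')
z=W[(abs(W[...,2]-68)<4)&(abs(W[...,0]-521)<100)&(abs(W[...,1]-163)<180)]; print('lid rect',cv2.minAreaRect(z[:,:2].astype(np.float32)))
go(542,-171,224,7)
E
```

```text
t 17.15 tcp [521.1 100.7 239.4] psi 2.3 F [-0.1 -0.5  0.2] w 85.4 gf 0.0 q7 -0.33
lid 658 centre 522.1 164.0 mean [522.6 166.9  75.9] size 71.1 24.3 yaw -2.0
lid rect ((517.8621826171875, 149.85928344726562), (262.4777526855469, 179.59408569335938), 88.59181213378906)
shift [-27.23   1.24   1.43] turn [ 0.1 -0.2 -5.2] dist rows 5.5
```

>>> apply_moves:
  targets:
    - [[-27.2, 1.2, 1.4], [0, 0, -5], 1]
    - [[-27.2, 1.2, 1.4], [0, 0, -5], 1]
    - [[-27.2, 1.2, 1.4], [0, 0, -5], 1]
    - [[-27.2, 1.2, 1.4], [0, 0, -5], 1]
    - [[-27.2, 1.2, 1.4], [0, 0, -5], 1]
    - [[-27.2, 1.2, 1.4], [0, 0, -5], 1]
    - [[-27.2, 1.2, 1.4], [0, 0, -5], 1]
    - [[-27.2, 1.2, 1.4], [0, 0, -5], 1]

```text
t: 18.0
tcp_pos: [546.0, -170.0, 224.6]
ee_rot: [-0.001, 0.658, 0.753, 0.003]
wrist_force: [0.0, 0.8, 0.2]
grip_width: 85.4
grip_force: 0.0
```

Run:
```python
from h import *
st(); im,W=cloud('wrist'); lugs(W,(542,-108),52,'deep')
z=W[(abs(W[...,2]-52)<4)&(np.hypot(W[...,0]-542,W[...,1]+108)<70)]; print('rect',cv2.minAreaRect(z[:,:2].astype(np.float32)))
go(542,-110,80,7.2); go(542,-110,10,7.2)
```

```text
t 18.0 tcp [ 546.  -170.   224.6] psi 7.7 F [0.  0.8 0.2] w 85.4 gf 0.0 q7 0.24
deep 724 centre 543.2 -107.3 mean [ 542.7 -105.2   60. ] size 25.5 70.8 yaw 7.4
rect ((543.1681518554688, -107.3139419555664), (60.04319763183594, 104.81169891357422), 7.3241801261901855)
shift [ 5.82  0.33 14.54] turn [ 0.2 -0.3  0.6] dist rows 3.1
shift [ 5.78  0.31 21.54] turn [ 0.2 -0.3  0.6] dist rows 4.5
```

>>> apply_moves:
  targets:
    - [[6.1, 0.4, 2], [0, 0, 0.5], 1]
    - [[6.1, 0.4, 7], [0, 0, 0.5], 1]
    - [[6.1, 0.4, 12], [0, 0, 0.5], 1]
    - [[6.1, 0.4, 16], [0, 0, 0.5], 1]
    - [[6.1, 0.4, 19.5], [0, 0, 0.5], 1]
    - [[6.1, 0.4, 21.4], [0, 0, 0.5], 1]
    - [[6.1, 0.4, 21.4], [0, 0, 0.5], 1]
    - [[6.1, 0.4, 21.4], [0, 0, 0.5], 0]
    - [[6.1, 0.4, 21.4], [0, 0, 0.5], 0]
    - [[6.1, 0.4, 21.4], [0, 0, 0.5], 0]

```text
t: 19.05
tcp_pos: [544.6, -108.1, 14.1]
ee_rot: [0.001, 0.661, 0.75, 0.004]
wrist_force: [0.6, 1.5, 5.0]
grip_width: 59.1
grip_force: 66.0
```

>>> apply_moves:
  targets:
    - [[0, 0, 0], [0, 0, 0], 0]
    - [[0, 0, 0], [0, 0, 0], 0]
    - [[0, 0, -2], [0, 0, 0], 0]
    - [[0, 0, -5], [0, 0, 0], 0]
    - [[0, 0, -9], [0, 0, 0], 0]
    - [[0, 0, -13], [0, 0, 0], 0]
    - [[0, 0, -17], [0, 0, 0], 0]
    - [[0, 0, -17], [0, 0, 0], 0]

```text
t: 19.85
tcp_pos: [545.2, -109.3, 188.3]
ee_rot: [0.004, 0.662, 0.75, 0.005]
wrist_force: [1.1, 0.5, -4.1]
grip_width: 59.2
grip_force: 66.8
```

Run:
```python
from h import *
st(); im,W=cloud('wrist')
z=W[(abs(W[...,2]-52-170)<25)]; 
s=manip.read_state()['tcp_pos']; z=z[np.hypot(z[:,0]-s[0],z[:,1]-s[1])<75]; print(len(z),np.percentile(z,[1,50,99],axis=0).round(1))
go(522,164,150,-1)
```

```text
t 19.85 tcp [ 545.2 -109.3  188.3] psi 7.2 F [ 1.1  0.5 -4.1] w 59.2 gf 66.8 q7 0.11
35745 [[ 484.6 -134.7  202.1]
 [ 539.3  -96.8  223.6]
 [ 595.7  -57.4  246.7]]
shift [27.39  1.21  3.55] turn [ 0.5 -0.1  8.1] dist rows 5.5
```

>>> apply_moves:
  targets:
    - [[27.4, 1.2, 3.5], [0.5, 0, 8], 0]
    - [[27.4, 1.2, 3.5], [0.5, 0, 8], 0]
    - [[27.4, 1.2, 3.5], [0.5, 0, 8], 0]
    - [[27.4, 1.2, 3.5], [0.5, 0, 8], 0]
    - [[27.4, 1.2, 3.5], [0.5, 0, 8], 0]
    - [[27.4, 1.2, 3.5], [0.5, 0, 8], 0]
    - [[27.4, 1.2, 3.5], [0.5, 0, 8], 0]
    - [[27.4, 1.2, 3.5], [0.5, 0, 8], 0]
    - [[27.4, 1.2, 3.5], [0.5, 0, 8], 0]
    - [[27.4, 1.2, 3.5], [0.5, 0, 8], 0]

```text
t: 20.9
tcp_pos: [520.5, 162.7, 147.9]
ee_rot: [-0.003, 0.713, 0.701, -0.001]
wrist_force: [0.1, -0.2, -3.5]
grip_width: 59.4
grip_force: 66.5
```

Run:
```python
from h import *
st(); go(522,163.3,92,-1)
```

```text
t 20.9 tcp [520.5 162.7 147.9] psi -1.0 F [ 0.1 -0.2 -3.5] w 59.4 gf 66.5 q7 -0.58
shift [0.04 0.18 5.59] turn [-0.3 -0.2  0. ] dist rows 1.1
```

>>> apply_moves:
  targets:
    - [[0.05, 0.2, 3], [-0.3, -0.2, 0], 0]
    - [[0.05, 0.2, 5], [-0.3, -0.2, 0], 0]
    - [[0.05, 0.2, 5.8], [-0.3, -0.2, 0], 0]
    - [[0.05, 0.2, 6.2], [-0.3, -0.2, 0], 0]
    - [[0.05, 0.2, 6.5], [-0.3, -0.2, 0], 0]
    - [[0.05, 0.2, 6.5], [-0.3, -0.2, 0], 0]

```text
t: 21.5
tcp_pos: [522.5, 165.0, 83.8]
ee_rot: [0.0, 0.712, 0.702, 0.0]
wrist_force: [0.2, -0.4, -3.8]
grip_width: 59.4
grip_force: 66.4
```

>>> apply_moves:
  targets:
    - [[0, -0.05, 0.2], [0, 0, 0], 0]
    - [[0, -0.05, 0.3], [0, 0, 0], 0]
    - [[0, -0.05, 0.4], [0, 0, 0], 0]
    - [[0, -0.05, 0.4], [0, 0, 0], 0]

```text
t: 21.9
tcp_pos: [522.3, 165.2, 82.0]
ee_rot: [0.001, 0.712, 0.702, 0.0]
wrist_force: [-10.3, -5.1, 21.9]
grip_width: 59.3
grip_force: 69.4
```

>>> apply_moves:
  targets:
    - [[0, 0, -0.2], [0, 0, 0], 1]
    - [[0, 0, -0.2], [0, 0, 0], 1]
    - [[0, 0, -0.2], [0, 0, 0], 1]
    - [[0, 0, -0.2], [0, 0, 0], 1]
    - [[0, 0, -4], [0, 0, 0], 1]
    - [[0, 0, -8], [0, 0, 0], 1]
    - [[0, 0, -12], [0, 0, 0], 1]
    - [[-6, 0, -17], [0, 0, 0], 1]
    - [[-6, 0, -17], [0, 0, 0], 1]
    - [[-6, 0, -17], [0, 0, 0], 1]

```text
t: 22.9
tcp_pos: [522.4, 101.8, 251.8]
ee_rot: [0.002, 0.714, 0.7, 0.001]
wrist_force: [0.9, 0.6, -0.3]
grip_width: 85.3
grip_force: 0.0
```

Run:
```python
from h import *
st(); im,W=snap('w5'); lugs(W,(522,164),120,'deep on lid')
z=W[(abs(W[...,2]-120)<4)&(np.hypot(W[...,0]-522,W[...,1]-164)<70)]; print('top z',np.median(z[:,2]),cv2.minAreaRect(z[:,:2].astype(np.float32)))
im,W=cloud('top'); z=W[(W[...,2]>30)&(W[...,2]<44)&(np.hypot(W[...,0]-425,W[...,1]+247)<90)]; print('shallow',cv2.minAreaRect(z[:,:2].astype(np.float32)))
cv2.imwrite('pics/top2.png',cv2.resize(im[...,::-1],(784,588)))
go(425,-307,210,7)
```

```text
t 22.9 tcp [522.4 101.8 251.8] psi -1.1 F [ 0.9  0.6 -0.3] w 85.3 gf 0.0 q7 -0.39
deep on lid 735 centre 519.7 166.8 mean [519.7 169.4 126.7] size 65.1 19.0 yaw -0.9
top z 118.7978466649268 ((519.6213989257812, 167.0149383544922), (100.21077728271484, 60.026058197021484), 89.19437408447266)
shallow ((425.31378173828125, -248.3116455078125), (60.064327239990234, 103.51496887207031), 6.892024993896484)
shift [-41.34  -8.91   3.9 ] turn [ 0.  -0.  -7.9] dist rows 8.5
```

View pics/w5.png

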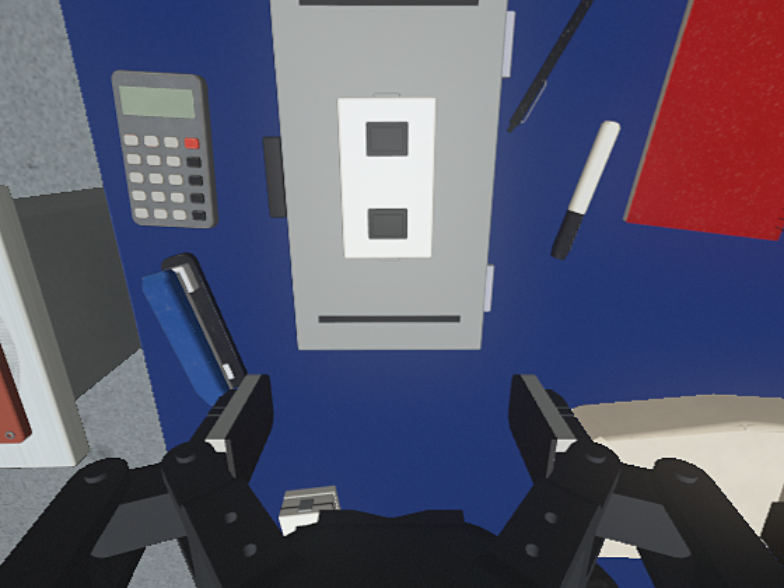

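Deep box sits fully down on the lid, (388,178), top at z≈119–120. Next, the shallow box.

>>> apply_moves:
  targets:
    - [[-41.3, -8.9, 3.9], [0, 0, -8], 1]
    - [[-41.3, -8.9, 3.9], [0, 0, -8], 1]
    - [[-41.3, -8.9, 3.9], [0, 0, -8], 1]
    - [[-41.3, -8.9, 3.9], [0, 0, -8], 1]
    - [[-41.3, -8.9, 3.9], [0, 0, -8], 1]
    - [[-41.3, -8.9, 3.9], [0, 0, -8], 1]
    - [[-41.3, -8.9, 3.9], [0, 0, -8], 1]
    - [[-41.3, -8.9, 3.9], [0, 0, -8], 1]
    - [[-41.3, -8.9, 3.9], [0, 0, -8], 1]
    - [[-41.3, -8.9, 3.9], [0, 0, -8], 1]

```text
t: 24.0
tcp_pos: [423.4, -309.8, 207.7]
ee_rot: [-0.002, 0.664, 0.748, -0.0]
wrist_force: [-0.5, 0.6, 0.5]
grip_width: 85.3
grip_force: 0.0
```

Run:
```python
from h import *
st(); im,W=cloud('wrist'); lugs(W,(425,-247),38,'shallow')
z=W[(abs(W[...,2]-38)<4)&(np.hypot(W[...,0]-425,W[...,1]+247)<70)]; print('rect',cv2.minAreaRect(z[:,:2].astype(np.float32)))
go(426,-248,4,7)
```

```text
t 24.0 tcp [ 423.4 -309.8  207.7] psi 6.9 F [-0.5  0.6  0.5] w 85.3 gf 0.0 q7 0.61
shallow 752 centre 427.6 -243.4 mean [ 427.  -240.4   46. ] size 25.3 70.8 yaw 7.0
rect ((427.302978515625, -242.99130249023438), (60.05823516845703, 103.4266357421875), 6.854032516479492)
shift [ 5.78  0.87 20.43] turn [-0.1 -0.2  0. ] dist rows 4.3
```

>>> apply_moves:
  targets:
    - [[6.1, 1.2, 2], [0, 0, 0], 1]
    - [[6.1, 1.2, 7], [0, 0, 0], 1]
    - [[6.1, 1.2, 12], [0, 0, 0], 1]
    - [[6.1, 1.2, 16], [0, 0, 0], 1]
    - [[6.1, 1.2, 19], [0, 0, 0], 1]
    - [[6.1, 1.2, 20.5], [0, 0, 0], 1]
    - [[6.1, 1.2, 20.5], [0, 0, 0], 1]
    - [[6.1, 1.2, 20.5], [0, 0, 0], 0]
    - [[6.1, 1.2, 20.5], [0, 0, 0], 0]
    - [[6.1, 1.2, 20.5], [0, 0, 0], 0]

```text
t: 25.05
tcp_pos: [431.0, -245.0, 7.1]
ee_rot: [0.001, 0.662, 0.75, 0.0]
wrist_force: [-1.6, 1.5, 4.4]
grip_width: 59.2
grip_force: 65.5
```

>>> apply_moves:
  targets:
    - [[0, 0, 0], [0, 0, 0], 0]
    - [[0, 0, 0], [0, 0, 0], 0]

```text
t: 25.25
tcp_pos: [431.0, -245.0, 7.1]
ee_rot: [0.001, 0.662, 0.75, 0.0]
wrist_force: [-1.9, 1.9, 6.8]
grip_width: 59.3
grip_force: 65.5
```

>>> apply_moves:
  targets:
    - [[0, 0, -2], [0, 0, 0], 0]
    - [[0, 0, -5], [0, 0, 0], 0]
    - [[0, 0, -9], [0, 0, 0], 0]
    - [[0, 0, -13], [0, 0, 0], 0]
    - [[0, 0, -17], [0, 0, 0], 0]
    - [[0, 0, -21], [0, 0, 0], 0]
    - [[0, 0, -23], [0, 0, 0], 0]
    - [[0, 0, -23], [0, 0, 0], 0]

```text
t: 26.05
tcp_pos: [431.5, -245.2, 239.4]
ee_rot: [0.004, 0.662, 0.75, 0.0]
wrist_force: [0.6, 0.2, -2.7]
grip_width: 58.8
grip_force: 66.0
```

Run:
```python
from h import *
st(); go(521.7,165.5,215,-1)
```

```text
t 26.05 tcp [ 431.5 -245.2  239.4] psi 7.1 F [ 0.6  0.2 -2.7] w 58.8 gf 66.0 q7 0.54
shift [39.64 14.05  2.31] turn [0.3 0.3 8.1] dist rows 8.4
```

>>> apply_moves:
  targets:
    - [[39.6, 14.05, 2.3], [0.3, 0.3, 8], 0]
    - [[39.6, 14.05, 2.3], [0.3, 0.3, 8], 0]
    - [[39.6, 14.05, 2.3], [0.3, 0.3, 8], 0]
    - [[39.6, 14.05, 2.3], [0.3, 0.3, 8], 0]
    - [[39.6, 14.05, 2.3], [0.3, 0.3, 8], 0]
    - [[39.6, 14.05, 2.3], [0.3, 0.3, 8], 0]
    - [[39.6, 14.05, 2.3], [0.3, 0.3, 8], 0]
    - [[39.6, 14.05, 2.3], [0.3, 0.3, 8], 0]
    - [[39.6, 14.05, 2.3], [0.3, 0.3, 8], 0]
    - [[39.6, 14.05, 2.3], [0.3, 0.3, 8], 0]

```text
t: 27.05
tcp_pos: [518.7, 170.5, 211.1]
ee_rot: [-0.005, 0.71, 0.704, 0.0]
wrist_force: [-0.1, -0.3, -2.1]
grip_width: 59.3
grip_force: 65.7
```

Run:
```python
from h import *
st(); go(521.9,165.2,129,-1)
```

```text
t 27.05 tcp [518.7 170.5 211.1] psi -0.5 F [-0.1 -0.3 -2.1] w 59.3 gf 65.7 q7 -0.56
shift [-0.59  0.39  8.2 ] turn [-0.4 -0.4  0.5] dist rows 1.6
```

>>> apply_moves:
  targets:
    - [[0, 0, 3], [0, 0, 0.5], 0]
    - [[0, 0, 5], [0, 0, 0.5], 0]
    - [[0, 0, 5], [0, 0, 0.5], 0]
    - [[0, 0, 5], [0, 0, 0.5], 0]

```text
t: 27.45
tcp_pos: [519.4, 165.6, 162.3]
ee_rot: [-0.004, 0.716, 0.699, -0.0]
wrist_force: [0.0, -0.2, -1.6]
grip_width: 59.1
grip_force: 65.5
```

Run:
```python
from h import *
st(); go(521.9,165.2,129,-1)
```

```text
t 27.45 tcp [519.4 165.6 162.3] psi -1.4 F [ 0.  -0.2 -1.6] w 59.1 gf 65.5 q7 -0.6
shift [-0.05  0.27  3.32] turn [-0.4 -0.3 -0.4] dist rows 0.7
```

>>> apply_moves:
  targets:
    - [[-0.05, 0.25, 1], [-0.4, -0.3, -0.3], 0]
    - [[-0.05, 0.25, 2], [-0.4, -0.3, -0.3], 0]
    - [[-0.05, 0.25, 2.7], [-0.4, -0.3, -0.3], 0]
    - [[-0.05, 0.25, 3.1], [-0.4, -0.3, -0.3], 0]
    - [[-0.05, 0.25, 3.3], [-0.4, -0.3, -0.3], 0]
    - [[-0.05, 0.25, 3.3], [-0.4, -0.3, -0.3], 0]

```text
t: 28.05
tcp_pos: [521.9, 165.8, 129.1]
ee_rot: [0.0, 0.714, 0.701, 0.0]
wrist_force: [0.0, 0.2, -2.7]
grip_width: 58.6
grip_force: 65.8
```

>>> apply_moves:
  targets:
    - [[0, 0, 0.2], [0, 0, 0], 0]
    - [[0, 0, 0.3], [0, 0, 0], 0]
    - [[0, 0, 0.4], [0, 0, 0], 0]
    - [[0, 0, 0.4], [0, 0, 0], 0]

```text
t: 28.45
tcp_pos: [522.3, 165.9, 127.0]
ee_rot: [0.001, 0.714, 0.701, 0.001]
wrist_force: [-6.2, -2.1, 14.5]
grip_width: 59.1
grip_force: 68.0
```

Seated at 127 as expected. Release and retreat.

>>> apply_moves:
  targets:
    - [[0, 0, -0.15], [0, 0, 0], 1]
    - [[0, 0, -0.15], [0, 0, 0], 1]
    - [[0, 0, -0.15], [0, 0, 0], 1]
    - [[0, 0, -0.15], [0, 0, 0], 1]
    - [[0, 0, -4], [0, 0, 0], 1]
    - [[0, 0, -8], [0, 0, 0], 1]
    - [[0, 0, -12], [0, 0, 0], 1]
    - [[-6, 0, -17], [0, 0, 0], 1]
    - [[-20, 0, -17], [0, 0, 0], 1]
    - [[-20, 0, -17], [0, 0, 0], 1]

```text
t: 29.45
tcp_pos: [519.4, 27.1, 289.6]
ee_rot: [0.001, 0.713, 0.701, 0.001]
wrist_force: [1.3, -1.1, -0.9]
grip_width: 85.5
grip_force: 0.0
```

Run:
```python
from h import *
st(); im,W=cloud('scene'); cv2.imwrite('pics/sc3.png',cv2.resize(im[120:330,100:400,::-1],None,fx=2.5,fy=2.5))
z=W[(W[...,2]>140)&(W[...,2]<175)&(np.hypot(W[...,0]-522,W[...,1]-165)<60)]; print('top z',np.percentile(z[:,2],[10,50,90,99]))
l=W[(abs(W[...,2]-66)<15)&(abs(W[...,0]-522)<70)&(abs(W[...,1]-250)<40)]; print('lid z',np.median(l[:,2]))
```

```text
t 29.45 tcp [519.4  27.1 289.6] psi -0.9 F [ 1.3 -1.1 -0.9] w 85.5 gf 0.0 q7 -0.21
top z [145.1579405  155.90890858 161.09440791 166.74930165]
lid z 66.68561248969183
```

View pics/sc3.png

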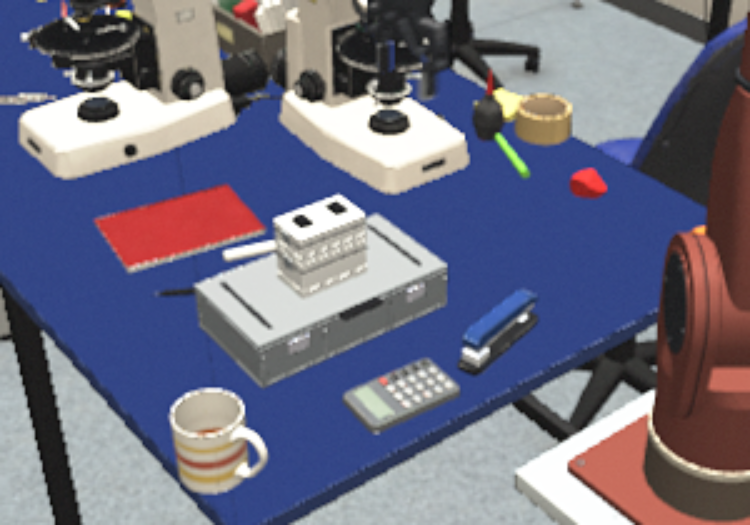

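The stack is seated at (320,245), with the top at about 158 mm as expected. The lid is flat and the other items on the bench haven't moved.

```bash
python3 -c "
from station import manip
print(manip.finish_job())"
```

```text
the job is handed in; nothing more can be done
None
```

I've handed the job in: both near rocks (reddish brown and green-grey) are in the case, the lid is shut, and the deep box then the shallow box sit fully down on it; pressing the lid shut peaked at about 102 N at the wrist (limit 120 N).

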